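# Fish a stuck key out of a T-slot with a hooked pick

### The arm

A 7-joint arm with a two-finger parallel gripper is mounted at the origin on the work surface. World frame = base frame: x ahead of the robot, y to its left, z up, the work surface at z = 0. Lengths are in m, angles in rad, forces in N, time in s.
With the tool pointing down it reaches from about 0.4 to 0.9 m from the base axis. Payload 5.5 kg.
Tool frame: the origin (TCP) lies midway between the tips of the shut fingers; the grasp point (between the pads) lies 19 mm behind it (manip.grip_depth is the distance from the TCP to the grasp point, in m); z points along the fingers, y is the line along which they close (so a half turn about z gives the same grasp; the last joint's range is limited). The gripper opens to 92 mm and grips with 3 to 60 N. Pads are 19 mm wide; open, the fingers measure 130 mm over their backs; the gripper's body (75 mm by 190 mm) begins 47 mm behind the grasp point.
Start: joints at [-0.933, 0.501, -0.427, 1.55, 0.221, 1.138, -0.21], TCP at [0.238, 0.605, 0.227] pointing down, gripper open.
Joint ranges: [-2.88, 2.88], [-0.31, 2.03], [-1.54, 1.56], [0.2, 2.42], [-1.41, 4.55], [0.19, 2.02], [-2.57, 2.57]. Speed limits (rad/s): [2.57, 2.57, 3.14, 3.14, 3.14, 3.14, 3.14].

### API

Orientations are given as a unit quaternion [x, y, z, w].
In Python, from bench import manip, effector, viewer gives the robot as it stands. Calls block until the motion is done:
- manip.move_pose(position, orientation): joint-space move of the TCP to a pose.
- manip.servo_line(position, ori=None, vel=0.15): straight line of the TCP; ori=None keeps the orientation; vel is the mean speed in m/s.
- manip.movej(angles): joint-space move.
- effector.open_jaws() and effector.close(f_grip=None): open the fingers fully, or close them until they stop; f_grip is the grip in N (None keeps the last).
- manip.sleep(seconds).
- manip.solve_ik(position, orientation): joint angles nearest the present ones, or None.
- viewer.get_image(name): name is "scene" or "top" or "wrist"; returns the picture (420x560x3 uint8, red, green, blue); there is no depth.
- viewer.get_calibration(name): a dict with "vfov" (degrees; the focal length in pixels is half the picture's height over the tangent of half this angle, whatever the lens; pixels are square), "cx", "cy" (the principal point, pixels), "eye" and "attitude" of the camera in the world. Camera axes: x right, y down, z forward; pixel columns grow to the right and rows downward; lengths in m; the calibration is good to about 2 mm. The wrist camera is an equidistant fisheye: a pixel r from the principal point sees the ray r / f radians off the axis. A picture is of the moment at which its call begins: read the wrist's pose just before it. get_calibration takes no time and is no camera call; for the wrist camera it gives the pose at the moment of the call.
A pose or a line that the arm cannot do raises manip.PlanningError and nothing moves.
- manip.hand_in(): hands the job in; it is judged then, once.
Readings, each from a call of its own:
- manip.current_clock(): time.
- manip.current_q(): joint angles.
- manip.current_joint_velocities(): joint speeds.
- manip.current_tau(): joint torques, N m.
- manip.current_tool_pos(): TCP position.
- manip.current_tcp_rot(): TCP orientation.
- manip.current_force(): force on the tool from outside, world axes, zero at the start.
- manip.current_wrist_torque(): the same for the moment, N m.
- manip.current_finger_gap(): finger opening in m.
- manip.current_gripper_force(): force on a finger pad.
Only numpy, scipy, OpenCV 4.12 (cv2) and the standard library are available. Lean on these libraries where they do the work, as an engineer would, in place of code of your own. Each camera call takes 0.05 s, during which the arm holds its last target. There are 200 camera calls.

### The job

A T-slot key is stuck at the back of the slot in the small clamping plate, gripped by a spring. Take the hooked pick from its stand, feel your way down through the slot onto the key, drag the key by its raised head gently out of the mouth until it lies flat and wholly clear of the slot on the tray, then hang the pick upright in its stand again, collar down on the stand's top. Do not force anything, keep your fingers off the key and leave the other things on the bench alone.

Things in the scene. Friction and masses are not known exactly. Their poses are not given: they have to be found in the camera images.
- plate: Grey clamping plate, fixed, 90 (x) x 100 (y) x 32 (z) mm. Origin: centre of its underside; x axis along the T-slot, from the open mouth (x = -45 mm) to the closed back (x = 40), z up. Slot at y = 0: floor at z = 12 mm, channel 16 mm wide from z = 12 to 20, above it a neck 12 mm wide, open to the top, z = 20 to 32. A tray is fixed to its front.
- mouth (a point): Middle of the front edge of the slot's floor (plate x = -45, z = 12 mm); axes as the plate. The aluminium tray runs from here to -x, level with the slot's floor: 83 mm long and 68 mm wide inside, its rims 6 mm higher than its floor along both sides and the far end.
- shoe_mid (a point): Small spring shoe in the slot's side wall (plate x = -10 to 20 mm, 30 mm long); this point is its middle, 2.5 mm above the slot's floor. It presses sideways on the key with about 3 N, so that dragging takes about 2 to 6 N while the key is beside it.
- key_mid (a point): Bright steel key in the slot, 50 g. Point: centre of its foot, 2.5 mm above the slot's floor; x along key and slot, z up. Foot 40 (x) x 14 (y) x 5 (z) mm, wider than the neck. On the foot, at the mouth end, a raised head: x = -20 to -13 mm, 9 mm wide, 4 mm higher than the foot's top. Behind it (x = -13 to 20) the top is flat: the pick stands there and pulls on the head.
- pick_grip (a point): Hooked pick, 110 g, upright in its stand. Point: centre of its square black handle, 18 x 18 mm (sides along x and y), 45 mm tall; z up along the axis. Below the handle sits a fixed steel collar 38 (x) x 26 (y) x 5 mm, its underside 27.5 mm below this point, and below that the shaft with the hook.
- pick_collar (a point): Centre of the underside of the pick's collar. A 6 mm shaft hangs from here on the axis and ends in a foot 5 mm thick, bent to the pick's -x, reaching 9 mm from the axis. The shaft telescopes stiffly and was left at an unknown length: the foot's underside is anywhere from 50 to 86 mm below this point. It keeps its length in use (slips only at 80 N).
- stand_top (a point): Grey plastic pick stand, fixed, foot 80 x 74 mm, 105 mm tall. Point: centre of the hole in its top, at the top face, where the collar rests; x along the hole. Hole 28 (x) x 16 (y) mm through a 6 mm plate, hollow below to 8 mm above the bench. The pick hangs there with its foot to the stand's -x; seated, the handle's centre is 27.5 mm above this point.
- spare_mid (a point): Bystander, loose, to be left alone. A second key of the same shape, lying on the bench; centre of its foot.
- mount0_mid (a point): Bystander, loose, to be left alone. Black round specimen mount, 32 mm across, 18 mm high; centre.
- mount1_mid (a point): Bystander, loose, to be left alone. Black round specimen mount, 32 mm across, 18 mm high; centre.
- mount2_mid (a point): Bystander, loose, to be left alone. Black round specimen mount, 32 mm across, 18 mm high; centre.
- dish_rim (a point): Bystander, loose, to be left alone. Shallow glass dish, 90 mm across, 18 mm high; centre of its mouth.
- jar_mid (a point): Bystander, loose, to be left alone. Amber glass jar, 52 mm across, 60 mm high; centre.
- driver_grip (a point): Bystander, loose, to be left alone. Screwdriver lying on the bench; centre of its handle.
There are look-alikes about, which are no part of the job. Of the things that look like the part that bears stand_top, the smaller one is meant.

How it is judged:
On the way, in this order (a step that is already met when the one before it is completed fails the run):
1. the pick has been lifted out of its stand (distance between pick_grip and stand_top above 0.1 m), for 0.1 s.
2. the key is being dragged along the slot by the pick (moved 8 mm or more, pick in contact) (distance of key_mid from where it was at the start of the episode above 0.008 m and contact force between pick and key above 0.3 N), for 0.04 s.
3. the key lies flat on the tray, wholly clear of the slot (x of key_mid in the frame of mouth between -0.085 and -0.021 m and y of key_mid in the frame of mouth between -0.034 and 0.034 m and z of key_mid in the frame of mouth below 0.008 m and angle between key_mid's own z axis and vertical below 0.15 rad), for 0.2 s.
At the end, for the whole second after the job is handed in: The key lies flat (within 0.15 rad) on the tray within its rims, its centre 21 mm or more in front of the mouth (wholly clear of the slot); the pick hangs upright in its stand (within 0.12 rad, axis within 10 mm of the hole's centre, collar on the top face within 4.5 mm); both at rest (all of step 3 and horizontal distance between pick_grip and stand_top below 0.01 m and z of pick_grip in the frame of stand_top between 0.023 and 0.032 m and angle between pick_grip's own z axis and vertical below 0.12 rad and linear speed of each of key, pick below 0.01 m/s); the robot touches nothing.
It fails at once if the pick is pressed on the key or pulls it with more than 30 N (contact force between pick and key above 30 N).
It fails at once if the pick is forced against the plate with more than 30 N (contact force between pick and plate above 30 N).
It fails at once if the fingers touch the key (contact force between the fingers and key above 0.5 N).
It fails at once if a bystander is moved more than 20 mm (distance of any of spare_mid, mount0_mid, mount1_mid, mount2_mid, dish_rim, jar_mid, driver_grip from where it was at the start of the episode above 0.02 m).
It also fails if it takes over 53 s, if anything falls off the work surface, if the arm or the gripper's body presses on something with over 40 N, if the wrist force passes 120 N, or if a joint passes its speed limit or range.

## Working session

There is one attempt and no reset: what is moved stays moved. The work goes in short steps, each a Python script; the robot and the scene stay as the last script left them, time stands still between calls to the robot, and variables do not carry over. Pictures are saved under pics/ and viewed, at most 10 in all, crops included, and the job is handed in when it is done.

```bash
ls; mkdir -p pics; cat > h.py <<'E'
import numpy as np, cv2
from scipy.spatial.transform import Rotation as R
from bench import manip, effector, viewer
def rotm(a):
    a=np.array(a,float)
    return a if a.shape==(3,3) else R.from_quat(a).as_matrix()
def snap(cam,name=None):
    c=viewer.get_calibration(cam); im=viewer.get_image(cam)
    if name: cv2.imwrite(f'pics/{name}.png',im[:,:,::-1])
    return im,c
def ray(c,u,v,fish=False):
    f=210/np.tan(np.radians(c['vfov'])/2); x=(u-c['cx'])/f; y=(v-c['cy'])/f
    if fish:
        r=np.hypot(x,y)+1e-12; d=np.array([x/r*np.sin(r),y/r*np.sin(r),np.cos(r)])
    else: d=np.array([x,y,1.])
    return np.array(c['eye']),rotm(c['attitude'])@d
def onz(c,u,v,z,fish=False):
    e,d=ray(c,u,v,fish); return e+d*(z-e[2])/d[2]
def proj(c,p,fish=False):
    f=210/np.tan(np.radians(c['vfov'])/2); d=rotm(c['attitude']).T@(np.array(p)-np.array(c['eye']))
    if fish:
        r=np.hypot(d[0],d[1]); t=np.arctan2(r,d[2]); return c['cx']+f*t*d[0]/r,c['cy']+f*t*d[1]/r
    return c['cx']+f*d[0]/d[2],c['cy']+f*d[1]/d[2]
E
python3 - <<'E'
from h import *
for n in('scene','top','wrist'):
    im,c=snap(n,n+'0'); print(n,c)
print(manip.current_clock(),manip.current_tcp_rot(),manip.current_force())
a=cv2.imread('pics/top0.png');b=cv2.imread('pics/scene0.png')
cv2.imwrite('pics/both0.png',np.hstack([a]))
E
```

```text
pics
scene {'vfov': 48.98198859648569, 'cx': 276.8755825691218, 'cy': 212.43399945819922, 'eye': array([ 1.06082966, -0.69652198,  0.62827467]), 'attitude': array([ 0.82803161,  0.27481651, -0.14361296, -0.46713473])}
top {'vfov': 57.69844209805498, 'cx': 287.02094709782733, 'cy': 209.40965707904178, 'eye': array([ 0.38234444, -0.01604057,  1.15144267]), 'attitude': array([ 0.70489425, -0.70374833,  0.07068943, -0.05352929])}
wrist {'vfov': 65.70646984690485, 'cx': 282.09929878081914, 'cy': 210.47009157790603, 'eye': array([0.15930952, 0.63537745, 0.38366441]), 'attitude': array([0.81620266, 0.55615165, 0.08732058, 0.12993719])}
0.15 [ 1.86276683e-01  9.82497029e-01 -7.46908718e-04 -1.69092166e-04] [-0.44583526 -0.10925972  0.2057341 ]
```

View pics/top0.png

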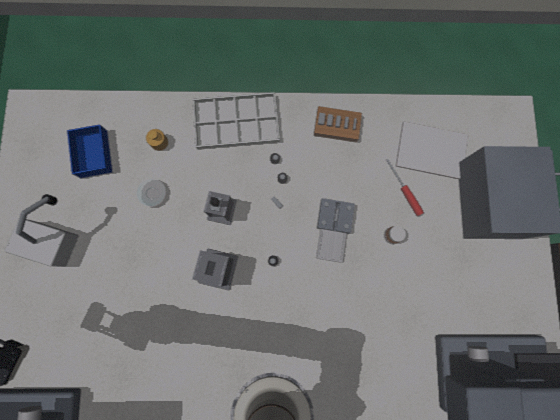

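View pics/scene0.png

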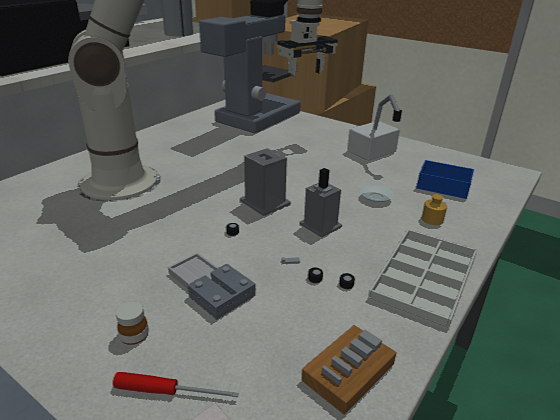

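Two candidates for the stand: the larger grey block at top (214,268) with an empty hole, and the smaller at (217,205) holding the black-handled pick. The smaller one fits. The plate is at (337,215) with its tray toward the robot at (331,245). Enlarged crop to confirm, then a closer look.

```bash
python3 - <<'E'
from h import *
c=viewer.get_calibration('top')
for n,u,v,z in [('handle',213,201,.155),('plate',337,215,.032),('tray',331,246,.012),('big',211,267,.12),('sparekey',277,202,.005),('jar',397,234,.05)]: print(n,onz(c,u,v,z).round(3))
im=cv2.imread('pics/top0.png')[180:290,190:360]; cv2.imwrite('pics/crop1.png',cv2.resize(im,None,fx=4.7,fy=4.7,interpolation=cv2.INTER_CUBIC))
q=np.array(manip.current_tcp_rot()); M=rotm(q); cw=viewer.get_calibration('wrist')
print('cam in tool',(M.T@(np.array(cw['eye'])-manip.current_tool_pos())).round(3),(M.T@rotm(cw['attitude'])).round(2).tolist())
E
```

```text
handle [0.581 0.156 0.155]
plate [ 0.565 -0.193  0.032]
tray [ 0.474 -0.176  0.012]
big [0.409 0.161 0.12 ]
sparekey [ 0.609 -0.013  0.005]
jar [ 0.506 -0.364  0.05 ]
cam in tool [ 0.084 -0.    -0.158] [[-0.0, -0.95, -0.31], [1.0, -0.0, -0.0], [0.0, -0.31, 0.95]]
```

View pics/crop1.png

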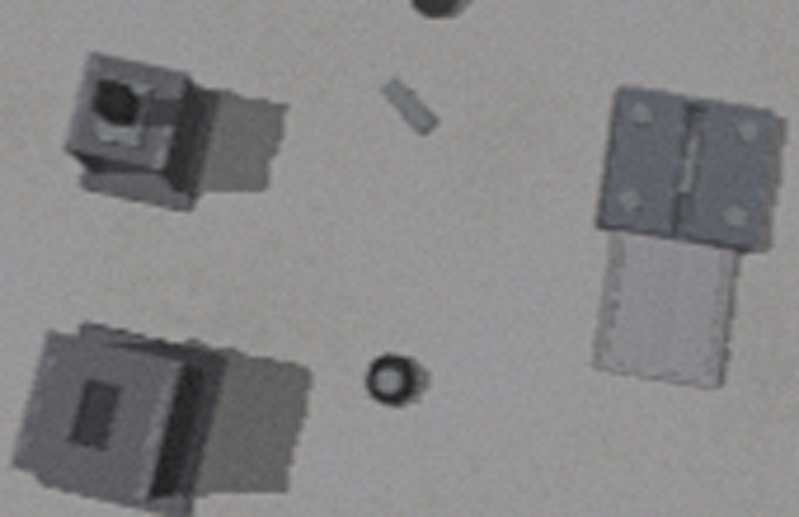

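The crop confirms it: the small stand carries the black handle (crop 115,100). The slot runs from crop (697,105) to (680,235), and the bright key is visible in it at rows 135–195. Next, close looks with the wrist camera.

```bash
cat >> h.py <<'E'
def quat(ax):  # tool down, tool x axis along world angle ax
    return R.from_matrix(np.array([[np.cos(ax),np.sin(ax),0],[np.sin(ax),-np.cos(ax),0],[0,0,-1]]).T.T).as_quat()
def quatx(ax):
    X=np.array([np.cos(ax),np.sin(ax),0]);Z=np.array([0,0,-1.]);return R.from_matrix(np.column_stack([X,np.cross(Z,X),Z])).as_quat()
E
python3 - <<'E'
from h import *
c=viewer.get_calibration('top')
s=4.7
a=onz(c,190+697/s,180+105/s,.032);b=onz(c,190+680/s,180+235/s,.032);d=a-b
th=np.arctan2(d[1],d[0]);print('slot yaw',th,a,b)
t0=manip.current_clock()
manip.move_pose([.581,.156,.26],quatx(th+np.pi)); 
print(manip.current_clock()-t0)
_,c1=snap('wrist','w_stand')
manip.move_pose([.555,-.19,.16],quatx(th+np.pi)); 
_,c2=snap('wrist','w_plate')
print(manip.current_clock(),manip.current_q())
import pickle;pickle.dump((c1,c2),open('c.pkl','wb'))
E
```

```text
slot yaw -0.15166525734445901 [ 0.60352608 -0.19742903  0.032     ] [ 0.51992421 -0.18465141  0.032     ]
2.0333
3.6333 [ 0.40023555  0.43260633 -0.15289101  1.7827725   0.07831556  0.93098396
  1.63679498]
```

View pics/w_stand.png

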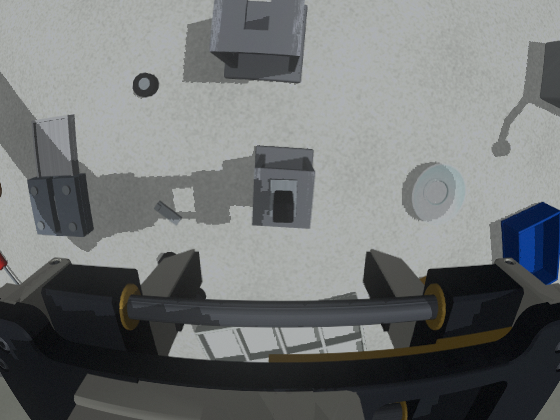

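View pics/w_plate.png

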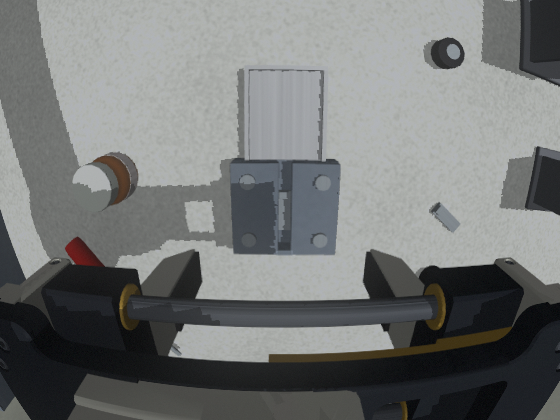

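The stand view shows the handle top at (284,205) with the collar on the stand top at (284,185). In the plate view, the slot runs from the mouth at (287,160) back toward (284,250), with the key bright from row 192 down. Enlarging both to measure.

```bash
python3 - <<'E'
import cv2,numpy as np
a=cv2.imread('pics/w_stand.png')[140:235,245:325]; b=cv2.imread('pics/w_plate.png')[150:260,225:345]
A=cv2.resize(a,None,fx=5,fy=5,interpolation=cv2.INTER_CUBIC);B=cv2.resize(b,None,fx=3.3,fy=5,interpolation=cv2.INTER_CUBIC)
out=np.zeros((550,800,3),np.uint8);out[:A.shape[0],:400]=A;out[:B.shape[0],402:402+B.shape[1]]=B
cv2.imwrite('pics/cr2.png',cv2.convertScaleAbs(out,alpha=1.5,beta=10))
E
```

```text
(no output)
```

View pics/cr2.png

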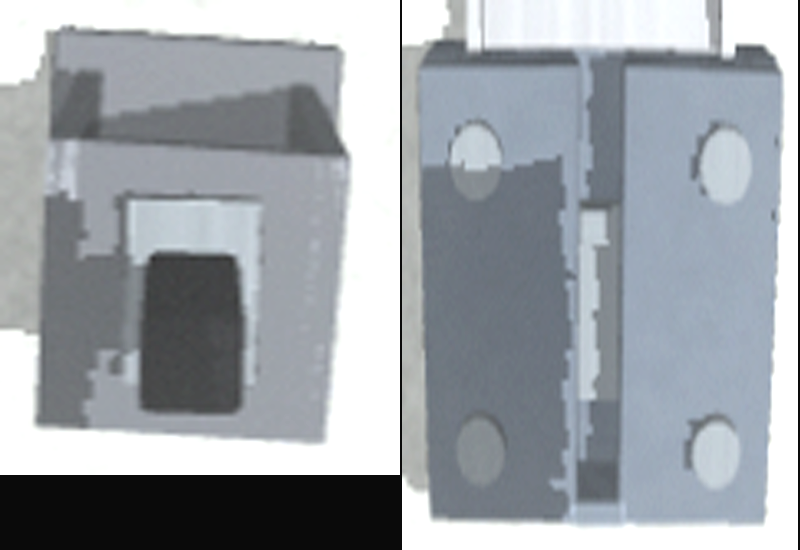

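```bash
python3 - <<'E'
from h import *
import pickle;c1,c2=pickle.load(open('c.pkl','rb'))
S=lambda u,v,z:onz(c1,245+u/5,140+v/5,z,True)
P=lambda u,v,z:onz(c2,225+(u-402)/3.3,150+v/5,z,True)
f=lambda L:[x.round(4).tolist() for x in L]
st=[S(*p,.105) for p in[(50,137),(347,155),(325,440),(37,425)]]
co=[S(*p,.110) for p in[(128,198),(262,203),(255,385),(122,383)]]
ht=[S(*p,.155) for p in[(146,325),(243,325),(240,413),(140,410)]]
for n,L in(('stand',st),('collar',co),('handle',ht)):
    d=(L[2]+L[3]-L[0]-L[1])/2; w=(L[1]+L[2]-L[0]-L[3])/2
    print(n,np.mean(L,0).round(4),'len',np.linalg.norm(d).round(4),np.linalg.norm(w).round(4),'yaw',np.arctan2(d[1],d[0]).round(3),np.arctan2(-w[0],w[1]).round(3))
pl=[P(*p,.032) for p in[(420,68),(783,70),(765,522),(433,520)]]
d=(pl[2]+pl[3]-pl[0]-pl[1])/2; w=(pl[1]+pl[2]-pl[0]-pl[3])/2
print('plate',np.mean(pl,0).round(4),np.linalg.norm(d),np.linalg.norm(w),'yaw',np.arctan2(d[1],d[0]),np.arctan2(-w[0],w[1]))
yaw=np.arctan2(d[1],d[0]);o=np.mean(pl,0);ux=np.array([np.cos(yaw),np.sin(yaw),0]);uy=np.array([-ux[1],ux[0],0])
for n,q in [('slot mouth L',P(573,68,.032)),('mouth R',P(624,70,.032)),('back L',P(578,503,.032)),('back R',P(620,503,.032)),('key front',P(597,207,.021)),('head back',P(597,243,.021)),('key back',P(597,400,.017)),('rear wall floor',P(597,460,.012))]:
    print(n,q.round(4),((q-o)@ux).round(4),((q-o)@uy).round(4))
for ax in np.arange(-4,4)*np.pi/4:pass
for base in (-.15+np.pi/2,-.15-np.pi/2,-.15,-.15+np.pi):
  for p in([.58,.155,.1],[.58,-.19,.12],[.48,-.18,.12]):
    q=manip.solve_ik(p,quatx(base)); print(round(base,2),p,None if q is None else np.round(q,2))
E
```

```text
stand [0.5853 0.1578 0.105 ] len 0.06 0.0589 yaw -0.208 -0.208
collar [0.5842 0.1583 0.11  ] len 0.0376 0.0263 yaw -0.183 -0.177
handle [0.5846 0.1582 0.155 ] len 0.0156 0.0168 yaw -0.197 -0.166
plate [ 0.5658 -0.1865  0.032 ] 0.08934007300270515 0.09888483216257384 yaw -0.15439848885634505 -0.1534751612547157
slot mouth L [ 0.5208 -0.1873  0.032 ] -0.0444 -0.0078
mouth R [ 0.5232 -0.1738  0.032 ] -0.0441 0.006
back L [ 0.6048 -0.1989  0.032 ] 0.0404 -0.0063
back R [ 0.6067 -0.1867  0.032 ] 0.0404 0.0061
key front [ 0.55   -0.1851  0.021 ] -0.0159 -0.001
head back [ 0.557  -0.1861  0.021 ] -0.0088 -0.001
key back [ 0.5902 -0.191   0.017 ] 0.0248 -0.0007
rear wall floor [ 0.6053 -0.1932  0.012 ] 0.04 -0.0006
1.42 [0.58, 0.155, 0.1] [-0.37  0.53  0.09  1.79 -0.06  0.82 -0.41]
1.42 [0.58, -0.19, 0.12] [ 0.14  0.52  0.18  1.76 -0.12  0.87  0.22]
1.42 [0.48, -0.18, 0.12] [ 0.16  0.37  0.17  2.   -0.09  0.78  0.24]
-1.72 [0.58, 0.155, 0.1] [ 0.09  0.59 -0.53  1.78  0.37  0.88  2.39]
-1.72 [0.58, -0.19, 0.12] [ 1.1   0.96 -1.31  1.73  0.98  1.27  2.54]
-1.72 [0.48, -0.18, 0.12] [ 1.26  0.79 -1.3   1.97  0.87  1.11  2.56]
-0.15 [0.58, 0.155, 0.1] [-0.63  0.56  0.42  1.8  -0.3   0.84 -1.78]
-0.15 [0.58, -0.19, 0.12] [-0.12  0.57  0.52  1.77 -0.35  0.9  -1.16]
-0.15 [0.48, -0.18, 0.12] [-0.11  0.4   0.51  2.01 -0.27  0.79 -1.17]
2.99 [0.58, 0.155, 0.1] [-0.13  0.54 -0.23  1.78  0.16  0.84  0.98]
2.99 [0.58, -0.19, 0.12] [ 0.38  0.52 -0.15  1.75  0.09  0.88  1.62]
2.99 [0.48, -0.18, 0.12] [ 0.43  0.37 -0.15  1.99  0.08  0.78  1.66]
```

Measured: the stand is at (0.5845, 0.158) with yaw −0.185, and the plate centre is at (0.566, −0.1865) with yaw −0.154. The key's foot spans plate x ≈ −16 to +25. Now grasping with the fingers closing along the pick's x, then lifting.

```bash
python3 - <<'E'
from h import *
q=quatx(-.185+np.pi/2); p=np.array([.5845,.158,0])
manip.move_pose(p+[0,0,.2],q)
manip.servo_line(p+[0,0,.1155],vel=.1)
f0=np.array(manip.current_force())
effector.close(f_grip=55)
print('gap',manip.current_finger_gap(),manip.current_gripper_force(),f0,manip.current_force(),manip.current_tool_pos())
manip.servo_line(p+[0,0,.24],vel=.15)
manip.sleep(.1)
print(manip.current_clock(),manip.current_force(),manip.current_wrist_torque(),manip.current_finger_gap())
im,c=snap('scene','sc_lift')
g=[p[0],p[1],.24+.017]
col=np.array([p[0],p[1],.2295]); u,v=proj(c,col);print(u,v)
x0,y0=int(u)-60,int(v)-60
crop=im[y0:y0+150,x0:x0+150,::-1];print(x0,y0)
cv2.imwrite('pics/cr3.png',cv2.resize(cv2.convertScaleAbs(crop,alpha=1.4,beta=10),None,fx=4,fy=4,interpolation=cv2.INTER_CUBIC))
E
```

```text
gap 0.017915617733009755 54.99997079372406 [ 0.37373694  0.02315983 -0.01585756] [ 0.08124343  0.43145111 -0.52082803] [0.58452017 0.15798212 0.1154837 ]
8.675 [-0.26212685 -0.37946932 -1.17525789] [-0.12571503  0.08360696  0.06694641] 0.0174250814514038
326.3219900420514 138.93519129393104
266 78
```

View pics/cr3.png

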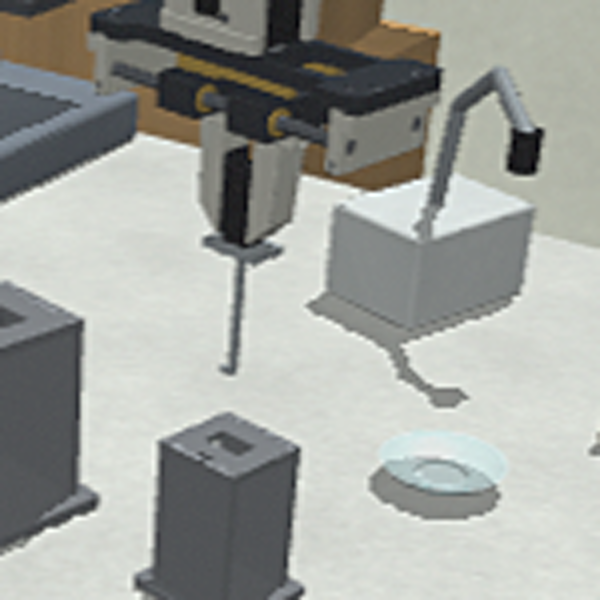

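The foot hangs toward crop left (230,372), the robot side, which is −x and matches the plate. The shaft bottom is at scene pixel ≈(325,171), which gives the length. Next: carry the pick to the plate and feel down.

```bash
cat > geo.py <<'E'
from h import *
YAW=-.154; UX=np.array([np.cos(YAW),np.sin(YAW),0]); UY=np.array([-UX[1],UX[0],0]); O=np.array([.5658,-.1865,0])-.0005*UY
def W(x,y,z): return O+x*UX+y*UY+np.array([0,0,z])
def loc():
    d=np.array(manip.current_tool_pos())-O; return np.array([d@UX,d@UY,d[2]])
def F():
    f=np.array(manip.current_force()); return np.array([f@UX,f@UY,f[2]])
Q=quatx(YAW+np.pi/2)
E
python3 - <<'E'
from geo import *
from scipy.optimize import brentq
c=viewer.get_calibration('scene')
z=brentq(lambda z:proj(c,[.5845,.158,z])[1]-(78+372/4),.1,.24); L=.24-.0105-z; print('L',L)
L=min(max(L,.05),.086)
x=.0065
manip.move_pose(W(x,0,max(.24,.0)),Q)
manip.servo_line(W(x,0,.0105+L+.042),vel=.15); manip.sleep(.2)
b=F(); print('t',manip.current_clock(),'bias',b)
try:
  zt=.0105+L+.042
  while zt>.0105+L+.006:
    zt-=.0015; manip.servo_line(W(x,0,zt),vel=.03); f=F()-b
    if abs(f).max()>2.5: print('stop'); break
except Exception as e: print(e)
print(manip.current_clock(),'foot z if L:',loc()[2]-.0105-L,loc(),f)
snap('wrist','w_ins'); im,c=snap('scene','sc_ins')
u,v=proj(c,W(0,0,.05)); x0,y0=int(u)-70,int(v)-60; print(x0,y0)
cv2.imwrite('pics/cr4.png',cv2.resize(cv2.convertScaleAbs(im[y0:y0+120,x0:x0+150,::-1],alpha=1.4,beta=10),None,fx=5,fy=5,interpolation=cv2.INTER_CUBIC))
E
```

```text
L 0.08022694815765749
t 11.0917 bias [-0.22261816 -0.17044906 -1.81697302]
stop
15.8417 foot z if L: 0.014864508136955557 [ 0.00708298 -0.0001075   0.10559146] [-2.38459258 -0.12890807 10.58984301]
150 215
```

```bash
python3 - <<'E'
from geo import *
b=np.array([-.22,-.17,-1.82])
x,y,z=.0065,0,loc()[2]
for k in range(6):
    z+=.0005; manip.servo_line(W(x,y,z),vel=.02); f=F()-b; print(round(z,5),f.round(2),loc().round(4))
    if f[2]<1.2: break
z+=.0002
mx=0
while x>-.012:
    x-=.0015; manip.servo_line(W(x,y,z),vel=.03); f=F()-b; mx=max(mx,abs(f).max())
    print(round(x,4),f.round(1),loc().round(4))
    if abs(f).max()>14: print('STOP');break
print(manip.current_clock(),manip.current_finger_gap())
E
```

```text
0.10607 [ 0.1  -0.63  1.29] [0.0064 0.     0.1059]
0.10657 [0.51 0.42 1.16] [0.0063 0.     0.1063]
0.005 [ 1.2 -0.3  1.6] [ 0.0048 -0.      0.1066]
0.0035 [0.6 0.6 0.2] [ 0.0034 -0.      0.1068]
0.002 [0.3 0.2 1.6] [ 0.0019 -0.      0.1068]
0.0005 [0.8 0.2 0.8] [ 0.0006 -0.      0.1068]
-0.001 [ 2.1 -0.4  0.5] [-0.0002  0.      0.107 ]
-0.0025 [3.  0.4 0.4] [-0.0018  0.      0.1071]
-0.004 [3.7 0.1 1.5] [-0.0036  0.      0.1071]
-0.0055 [4.9 0.8 2.6] [-0.0052  0.      0.1071]
-0.007 [ 4.1 -0.6  3.2] [-0.0067  0.      0.1071]
-0.0085 [5.  1.  3.7] [-0.0082 -0.      0.107 ]
-0.01 [4.7 0.1 3.5] [-0.0096  0.      0.107 ]
-0.0115 [ 4.5 -0.5  4.4] [-0.0111  0.      0.107 ]
-0.013 [5.3 0.9 5. ] [-0.0126 -0.      0.107 ]
19.6917 0.017716176581371763
```

```bash
python3 - <<'E'
from geo import *
b=np.array([-.22,-.17,-1.82])
x,z=-.013,.10677
while x>-.081:
    x-=.003; manip.servo_line(W(x,0,z),vel=.03); f=F()-b
    print(round(x,4),f.round(1),round(z,5))
    if abs(f).max()>15: print('STOP');break
    if f[2]>3: z+=.0003
    elif f[2]<.2: z=max(z-.0002,.1064)
print(manip.current_clock(),manip.current_finger_gap())
im,c=snap('scene','sc_d'); 
u,v=proj(c,W(-.05,0,.03)); x0,y0=int(u)-75,int(v)-70; print(x0,y0)
cv2.imwrite('pics/cr5.png',cv2.resize(cv2.convertScaleAbs(im[y0:y0+120,x0:x0+150,::-1],alpha=1.4,beta=10),None,fx=5,fy=5,interpolation=cv2.INTER_CUBIC))
E
```

```text
-0.016 [4.9 0.3 4.7] 0.10677
-0.019 [3.8 1.4 4.3] 0.10707
-0.022 [3.1 1.6 2.8] 0.10737
-0.025 [3.1 0.8 1.9] 0.10737
-0.028 [3.8 0.6 2.4] 0.10737
-0.031 [2.8 0.1 1.3] 0.10737
-0.034 [1.1 0.3 0.5] 0.10737
-0.037 [-0.1  0.1  1.5] 0.10737
-0.04 [-0.  -0.3  0.9] 0.10737
-0.043 [-0.4 -1.   0.5] 0.10737
-0.046 [-1.   0.4  0.9] 0.10737
-0.049 [-0.8 -0.8  0.1] 0.10737
-0.052 [0.4 0.7 1.3] 0.10717
-0.055 [0.4 0.1 1.1] 0.10717
-0.058 [0.4 0.5 1.1] 0.10717
-0.061 [-0.2  0.9  0.7] 0.10717
-0.064 [ 0.3  0.9 -0.2] 0.10717
-0.067 [0.4 0.7 1.6] 0.10697
-0.07 [-0.3  1.4  1.4] 0.10697
-0.073 [0.2 0.5 0.8] 0.10697
-0.076 [0.2 0.4 0.6] 0.10697
-0.079 [ 0.8 -0.7  0.6] 0.10697
-0.082 [ 0.1 -0.1  0.6] 0.10697
25.4417 0.01770005905112356
130 202
```

View pics/cr5.png

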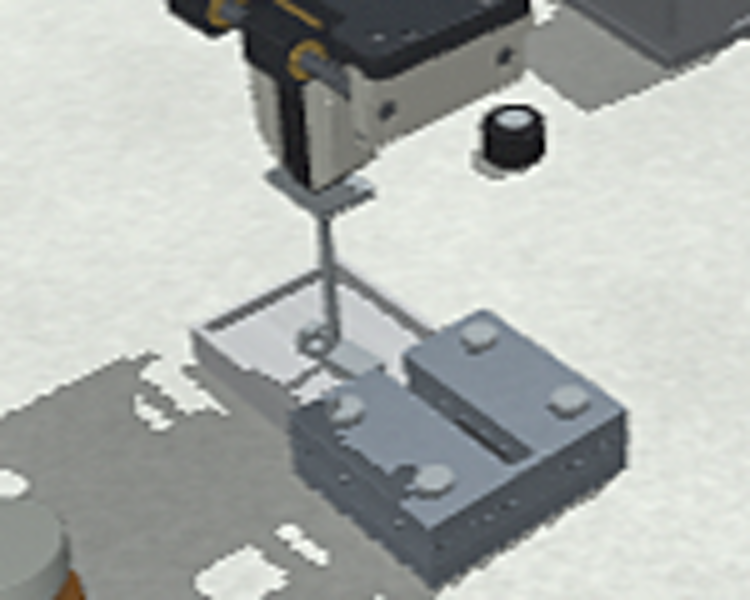

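The key is on the tray under the foot (crop 340,355) and the head is held by the hook. Lifting off and returning the pick to the stand, with force checks on the way down.

```bash
python3 - <<'E'
from geo import *
manip.servo_line(W(-.080,0,.1075),vel=.03)
manip.servo_line(W(-.080,0,.24),vel=.15)
p=np.array([.5845,.158,0]);q=quatx(-.185+np.pi/2)
manip.move_pose(p+[0,0,.24],q); manip.sleep(.2)
b=np.array(manip.current_force()); print(manip.current_clock(),b,manip.current_wrist_torque())
im,c=snap('scene','sc_r'); im2,ct=snap('top','top_r')
A=cv2.resize(im[78:178,286:366,::-1],(480,600),interpolation=cv2.INTER_CUBIC)
u,v=proj(ct,W(-.06,0,.012)); x0,y0=int(u)-20,int(v)-37; print('top',x0,y0)
B=cv2.resize(im2[y0:y0+75,x0:x0+40,::-1],(320,600),interpolation=cv2.INTER_CUBIC)
cv2.imwrite('pics/cr6.png',cv2.convertScaleAbs(np.hstack([A,B]),alpha=1.4,beta=10))
E
```

```text
28.2833 [ 0.16478363 -0.43423867 -0.69734915] [-0.09032627  0.0977256   0.0059298 ]
top 311 198
```

View pics/cr6.png

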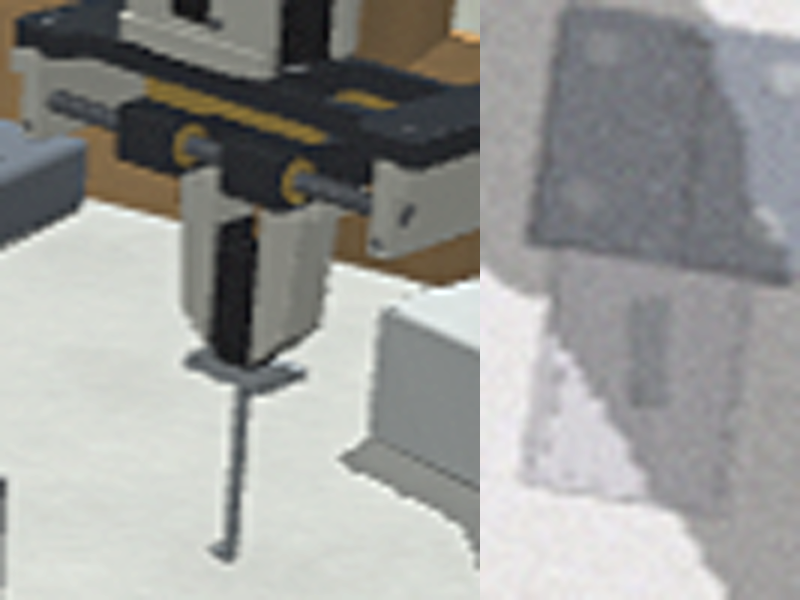

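In the top view the key lies in the tray at (648,350), about 12 mm clear of the plate edge at row 262. The pick still hangs straight. Lowering it into the stand.

```bash
python3 - <<'E'
from h import *
p=np.array([.5845,.158,0]); b=np.array(manip.current_force())
z=.24; ok=True
while z>.1128:
    z-=.008 if z>.13 else .0012
    manip.servo_line(p+[0,0,z],vel=.06 if z>.13 else .03); f=np.array(manip.current_force())-b
    if abs(f).max()>4: print('contact',round(z,4),f.round(1)); break
print(manip.current_clock(),manip.current_tool_pos(),f.round(1))
E
```

```text
contact 0.1148 [-3.  -0.3  5.5]
35.2333 [0.58468074 0.15803441 0.11543068] [-3.  -0.3  5.5]
```

Contact is at the seated height of 0.1155. Releasing, then checking.

```bash
python3 - <<'E'
from h import *
effector.open_jaws(); manip.servo_line([.5845,.158,.26],vel=.15); manip.sleep(.3)
print(manip.current_clock(),manip.current_force())
im,c=snap('scene','sc_f'); im2,ct=snap('top','top_f')
A=cv2.resize(im[160:320,160:360,::-1],(640,512),interpolation=cv2.INTER_CUBIC)
cv2.imwrite('pics/cr7.png',cv2.convertScaleAbs(A,alpha=1.4,beta=10))
E
```

```text
37.8917 [-0.42227977  0.87293576  0.33789929]
```

View pics/cr7.png

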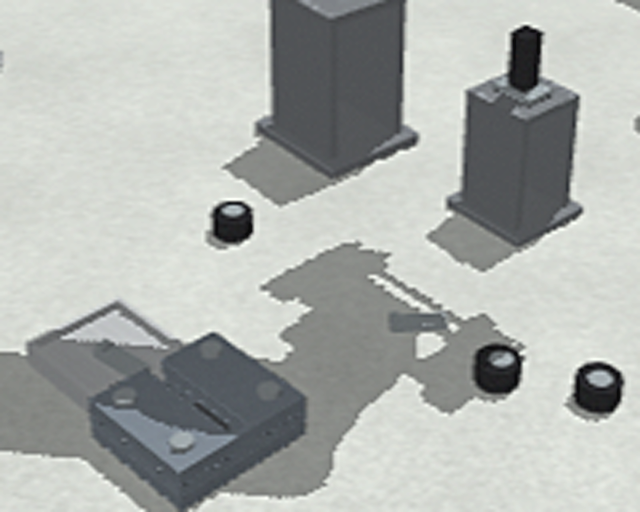

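The pick hangs upright and seated at (525,60), the key lies in the tray at (125,350), and the bystanders show no movement.

```bash
python3 -c "
from h import *
print(manip.hand_in())"
```

```text
the job is handed in; nothing more can be done
None
```

The job is handed in at about 38 s of the 53 s allowed: the key lies flat on the tray about 12 mm clear of the slot, the pick hangs seated in the smaller stand, and the measured forces peaked near 11 N; the hand-in returned no verdict.

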